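# Shut the ultrasonic cleaner and start it at the no-touch switch

### The job

Start the ultrasonic cleaner: with the fingertips gently push its raised lid down until it is fully shut, then point at the no-touch start switch, the one with the round window: hold the fingertips about two or three centimetres straight above the middle of that window, touching nothing, for two seconds, then draw the hand back at least 15 cm from it. Do not touch or move either switch, do not bring the fingertips over the other switch (the one with the bar-shaped window), grasp nothing and leave everything else on the worktop where it is.

Things in the scene. Friction and masses are not known exactly. Their poses are not given: they have to be found in the camera images.
- cleaner: Ultrasonic cleaner, fixed to the worktop: white open-topped box 180 (its x) x 230 (its y) x 120 mm high, steel tank inside, dark control panel on its front, which faces its own -x. Origin: centre of its underside; z up. With the lid shut its top is 131 mm above the worktop.
- lid (a joint): Angle of the cleaner's lid, rad: 0 is fully shut (level, resting on the rim), grows as it opens upward, starts between 0.45 and 0.9, stop at 1.2. The lid is a plain white plate 180 x 230 x 10 mm, 250 g, hinged along the cleaner's far (+x) top rim, without a handle; a stiff hinge holds it at any angle, and 1 to 4 N near the free edge moves it.
- lid_hinge (a point): Middle of the lid's hinge line, at the height of the box's rim (120 mm up), on the cleaner's far side. Its y axis is the hinge line; its axes turn with the lid (x from the lid's free edge towards the hinge, z out of the lid's outer face). The lid turns about this y axis.
- lid_edge (a point): Point on the lid's outer (upper) face where it can be pushed: midway along the free edge and 25 mm in from it, so 155 mm from the hinge line along the lid and 10 mm out along the lid's own z. Axes turn with the lid as for lid_hinge.
- round_switch: No-touch START switch, loose, 210 to 420 g: white plastic case 80 (its x) x 64 (its y) x 43 mm with, in the middle of its top, a raised black round window 46 mm across and 4 mm high, so the window's face is 47 mm above the worktop. Origin: centre of its underside, z up. It stands upright on the worktop.
- bar_switch: The other no-touch switch (stop), loose, 210 to 420 g: the same white case 80 x 64 x 43 mm, but its raised black window is a narrow bar 66 (along its x) x 13 mm, 4 mm high. Origin: centre of its underside, z up. The two switches may stand in either place.
- jar: Bystander: amber glass jar with white cap, 46 mm across, 60 mm high, standing between the two switches. Origin: centre of its underside.
- beaker: Bystander: steel beaker 68 mm across, 85 mm high, with instruments sticking up to 143 mm. Origin: centre of its underside.
- bin: Bystander: open grey plastic bin 120 x 160 x 60 mm. Origin: centre of its underside.
- case: Bystander: round white plastic case 64 mm across, 52 mm high. Origin: centre of its underside.
- mirror: Bystander: steel dental mirror lying flat, about 165 mm long (its x), handle 8 mm thick. Origin: on its underside, near mid-length.
- tray: Bystander: shallow steel instrument tray 190 x 140 x 20 mm. Origin: centre of its underside.
- basket: Bystander: white plastic basket 140 x 160 mm on a grey drip tray 200 x 200 mm, 102 mm high over its wire handles. Origin: centre of its underside.
Things that resemble listed ones, but are neither listed nor needed, are in the scene too. Leave any red look-alike of the round_switch alone. What is shaped like the bar_switch but brown is not meant.

How it is judged (in metres and radians):
On the way, in this order (a step that is already met when the one before it is completed fails the run):
1. the lid is pushed fully shut (value of joint lid below 0.05 rad), for 0.2 s.
2. with the lid shut, the fingertips dwell just above the round window for two seconds (1.8 s is enough), touching nothing (value of joint lid below 0.05 rad and horizontal distance between the grasp point and round_switch below 0.025 m and z of the grasp point in the frame of round_switch between 0.06 and 0.122 m and contact force between the fingers and anything else below 0.3 N), for 1.8 s.
At the end, for the whole second after the job is handed in: The lid is shut (within 0.05 rad) and still, the grasp point between the fingers is more than 14 cm from the start switch (origin), both switches stand upright within 10 mm and every bystander within 20 mm of where they began (value of joint lid below 0.05 rad and velocity of joint lid between -0.05 and 0.05 rad/s and distance between the grasp point and round_switch above 0.14 m and distance of each of round_switch, bar_switch from where it was at the start of the episode below 0.01 m and angle between each of round_switch, bar_switch's own z axis and vertical below 0.1 rad and distance of each of jar, beaker, bin, case, mirror, tray, basket from where it was at the start of the episode below 0.02 m); the robot touches nothing.
It fails at once if a no-touch switch is touched, moved or lifted (contact force between any of the fingers, the arm and round_switch above 0.3 N or contact force between any of the fingers, the arm and bar_switch above 0.3 N or distance of any of round_switch, bar_switch from where it was at the start of the episode above 0.01 m).
It fails at once if the fingertips come over the switch with the bar-shaped window, nearer than about 5 cm (horizontal distance between the grasp point and bar_switch below 0.035 m and z of the grasp point in the frame of bar_switch below 0.115 m).
It fails at once if the lid is opened further (value of joint lid above 1.05 rad).
It fails at once if the lid is pushed with more than 60 N (contact force between any of the fingers, the arm and cleaner above 60 N).
It fails at once if a bystander is moved more than 2 cm or lifted (distance of any of jar, beaker, bin, case, mirror, tray, basket from where it was at the start of the episode above 0.02 m).
It also fails if it takes over 45 s, if anything falls off the work surface, if the arm or the gripper's body presses on something with over 40 N, if the wrist force passes 120 N, or if a joint passes its speed limit or range.

### The arm

A 6-joint arm with a two-finger parallel gripper is mounted at the origin on the work surface. World frame = base frame: x ahead of the robot, y to its left, z up, the work surface at z = 0. Lengths are in mm, angles in rad, forces in N, time in s.
With the tool pointing down it reaches from about 300 to 775 mm from the base axis. Payload 14.6 kg.
Tool frame: the origin (TCP) lies midway between the tips of the shut fingers; the grasp point (between the pads) lies 19 mm behind it (manip.hold_point_z is the distance from the TCP to the grasp point, in mm); z points along the fingers, y is the direction in which the jaws open and shut (so a half turn about z gives the same grasp; the last joint's range is limited). The gripper opens to 94 mm and grips with 3 to 60 N. Pads are 16 mm wide; open, the fingers measure 119 mm over their backs; the gripper's body (75 mm by 177 mm) begins 78 mm behind the grasp point.
Start: joints at [-1.247, 0.3, 1.521, -0, 1.321, -0.067], TCP at [209.503, -508.525, 205.446] pointing down, gripper open.
Joint ranges: [-3.03, 3.03], [-0.79, 2.21], [0.23, 2.52], [-1.04, 4.18], [0, 3.07], [-2.55, 2.55]. Speed limits (rad/s): [2.22, 2.22, 2.57, 3.14, 3.14, 3.14].

### API

Orientations are given as [roll, pitch, yaw] about the fixed x, y, z axes, in that order (R = Rz(yaw) Ry(pitch) Rx(roll)).
In Python, from cell import manip gives the robot as it stands.
- The arm moves only by the shell command python3 -m crank 'ROWS' [OPENING] [FORCE]. ROWS is JSON, a list of rows, each an object with "offset": the shift along the world's x, y, z in m, a list of three; "spin": the turn about the world's z in degrees. In form: [{"offset": [dx, dy, dz], "spin": spin}, ...]. A call has exactly 8 rows; each row is the pose to reach, as a shift and turn from the pose measured when the call began; what a row does not reach only later rows make up. A row lasts 1/12 s, in which the tool goes at most 41.7 mm and 7.16 degrees, less where a joint would pass 70% of its speed; a pose out of reach is approached as far as the arm can. A call with a gripper value outside its range is refused whole. OPENING is the opening, from 0 (shut) to 1 (fully open), set as the call begins (- or left out, the last holds). The fingers move at their own pace and stop on an object; FORCE is the grip in N (left out, the last holds). Time passes only in rows, so rows that repeat a pose let the fingers close, or fill a call up. It gives the time, the measured TCP pose, the force and the opening at its end, in the units of the state.
- manip.read_state(): the state, without advancing time (a new reading comes with each control period).
- manip.camera(name): name is "scene" or "top"; returns a dict with "pixels" (480x640x3 uint8, red, green, blue), "fx", "fy", "cx", "cy" (pixels), "extrinsics" (4x4, takes a point from world to camera coordinates). Camera axes: x right, y down, z forward; pixel columns grow to the right and rows downward; lengths in mm; the calibration is good to about 2 mm. A picture is of the moment at which its call begins. There is no depth.
- manip.sign_off(): hands the job in, once; it reports no verdict.
Trained networks look in a picture, given as the dict that the camera call returned (one of the last four; its "shot" number tells which), for a name from the list of things; names that differ only in an ending like _2 or _b are one class to them, and where a whole thing is asked for, a point or a joint stands for the part that bears it (a point fixed in the world has none). Each returns a list of dicts, best first, with "conf" (0 to 1); they miss things now and then, are a little off and sometimes report something else, mostly with a low value. They report only what shows in the picture. A call takes as long as a camera call. They do not tell look-alikes from the thing itself.
- manip.search_frame(picture, name): "location" ([x, y, z] in mm, in world coordinates, good to about 4 mm: the middle of the surface that is visible of it).
- manip.masks_of(picture, name): "mask" (480x640 bool, what is visible of it).
The state is a dict: "clock": time; "joints": joint angles; "qd": joint speeds; "effort": joint torques, N m; "eef_pos": TCP position; "eef_rot": TCP orientation; "wrist_force": force on the tool from outside, world axes, zero at the start; "moment": the same for the moment, N m; "finger_gap": finger opening in mm.
Only numpy, scipy, OpenCV 4.12 (cv2) and the standard library are available. Lean on these libraries where they do the work, as an engineer would, in place of code of your own. Each camera call takes 0.05 s, during which the arm holds its last target. There are 200 camera calls.

## Working session

There is one attempt and no reset: what is moved stays moved. The work goes in short steps, Python scripts to look and compute and a shell command to move; the robot and the scene stay as the last step left them, time stands still between calls to the robot, and variables do not carry over. Pictures are saved under pics/ and viewed, about 8 in all and at most 12, crops included, and the job is handed in when it is done.

```bash
mkdir -p pics; cat > h.py <<'E'
import numpy as np, cv2
from cell import manip
def proj(p,c):
    q=c["extrinsics"]@np.r_[p,1]; return np.array([c["fx"]*q[0]/q[2]+c["cx"],c["fy"]*q[1]/q[2]+c["cy"]])
def unproj(uv,c,z):
    R=c["extrinsics"][:3,:3];t=c["extrinsics"][:3,3]
    d=R.T@np.array([(uv[0]-c["cx"])/c["fx"],(uv[1]-c["cy"])/c["fy"],1]);o=-R.T@t
    return o+d*(z-o[2])/d[2]
def save(c,n): cv2.imwrite("pics/"+n,c["pixels"][:,:,::-1])
E
python3 - <<'E'
from h import *
np.set_printoptions(precision=1,suppress=True)
s=manip.read_state();print(s["clock"],s["eef_pos"],s["eef_rot"],s["finger_gap"],manip.hold_point_z)
for n in("scene","top"):
    c=manip.camera(n);save(c,n+"1.png")
    print(n,c["extrinsics"][:3])
    for k in "cleaner lid lid_edge lid_hinge round_switch bar_switch jar beaker bin case mirror tray basket".split():
        try: print(k,[(round(d["conf"],2),np.array(d["location"]),proj(d["location"],c)) for d in manip.search_frame(c,k) if d["conf"]>.2])
        except Exception as e: print(k,e)
E
```

```text
0.0 [ 209.4 -508.3  204.9] [-3.1 -0.   0.4] 93.89450875355482 18.8
scene [[   0.5    0.9    0.  -255.5]
 [   0.5   -0.3   -0.8 -202.6]
 [  -0.7    0.4   -0.6 1771.1]]
cleaner [(0.71, array([604.4, 152. , 141.4]), array([376.9, 221.3]))]
lid [(0.74, array([590. , 176.9, 197. ]), array([382.7, 201.2]))]
lid_edge [(0.95, array([589.9, 173.4, 197.6]), array([381.7, 201.3]))]
lid_hinge [(0.57, array([586.1, 172.4, 196.3]), array([380.6, 201.2]))]
round_switch [(0.9, array([ 376.3, -320.4,   36.9]), array([206. , 251.8])), (0.56, array([ 559.4, -311. ,   43.9]), array([226.4, 283.9]))]
bar_switch [(0.78, array([507.7, -87.3,  38.4]), array([292. , 253.4]))]
jar [(0.61, array([ 505.3, -195.8,   35.7]), array([258.6, 263.7]))]
beaker [(0.75, array([732.7, -51.5,  61.4]), array([337.8, 287.5]))]
bin [(0.86, array([ 679.9, -267.8,   27.7]), array([256.7, 310.2])), (0.6, array([ 356.3, -147.1,    2.8]), array([257.3, 242.5]))]
case [(0.76, array([401.8,  22.1,  39.4]), array([308.8, 227.3]))]
mirror [(0.42, array([ 357.5, -147.7,    1.6]), array([257.3, 243. ]))]
tray [(0.57, array([ 456.2, -50
[... 665 characters left out ...]
 array([436.7, 248.4]))]
bar_switch [(0.81, array([497. , -76.3,  42. ]), array([349.3, 265. ])), (0.72, array([375. , 192. ,  44.7]), array([243.7, 313.1]))]
jar [(0.78, array([ 489.3, -187.9,   58.3]), array([394. , 267.7]))]
beaker [(0.6, array([721.4, -50.8,  46.6]), array([339.1, 178.4]))]
bin [(0.9, array([ 704.9, -272.7,    6.3]), array([421.3, 187.8])), (0.34, array([721.4, -45.4,  45.5]), array([337. , 178.5]))]
case [(0.97, array([380.5,  32.4,  50.4]), array([306.8, 311.1]))]
mirror [(0.76, array([ 350.1, -143.5,    9.6]), array([374.7, 322.1]))]
tray [(0.76, array([ 453.9, -501.6,    1.1]), array([509.7, 282.1]))]
basket [(0.94, array([540.1, 558.4,  10.7]), array([107., 249.]))]
```

View pics/scene1.png

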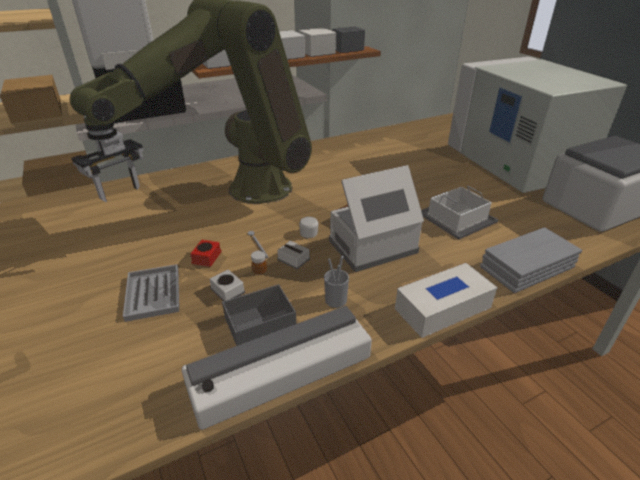

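View pics/top1.png

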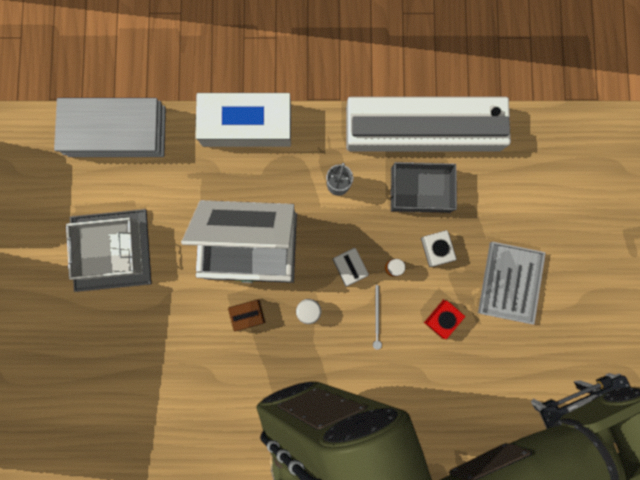

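The top view shows the cleaner at (245,245), with the lid's free edge near row 243 and the hinge near row 205.

Round candidates:
- White at (439,248): matches the description.
- Red at (445,319): the look-alike.

Bar candidates:
- White at (350,266): the real stop switch.
- Brown at (247,315): not meant.

The jar at (397,267) stands between the two white switches. I'll check this with one close crop.

```bash
python3 - <<'E'
from h import *
np.set_printoptions(precision=1,suppress=True)
cs=manip.camera("scene");ct=manip.camera("top")
a=cv2.resize(ct["pixels"][185:305,170:330],(400*1,300),interpolation=3)
b=cv2.resize(cs["pixels"][155:275,310:470],(400,300),interpolation=3)
d=cv2.resize(ct["pixels"][220:295,390:490],(400,300),interpolation=3)
e=cv2.resize(cs["pixels"][235:310,185:285],(400,300),interpolation=3)
cv2.imwrite("pics/crop.png",np.vstack([np.hstack([a,b]),np.hstack([d,e])])[:,:,::-1])
for c in(ct,cs):
    for k in("lid","cleaner","round_switch","bar_switch"):
        for m in manip.masks_of(c,k)[:2]:
            M=m["mask"].astype(np.uint8);cn=max(cv2.findContours(M,0,2)[0],key=cv2.contourArea)
            print(k,round(m["conf"],2),M.sum(),cv2.boundingRect(M),cv2.approxPolyDP(cv2.convexHull(cn),4,True)[:,0].tolist())
    # dark window of round switch
    g=c["pixels"].max(2)
    u,v=(439,248) if c is ct else (226,282)
    W=np.zeros_like(g);W[v-13:v+13,u-13:u+13]=(g[v-13:v+13,u-13:u+13]<60)
    n,l,st,ce=cv2.connectedComponentsWithStats(W)
    print([(st[i][4],ce[i],unproj(ce[i],c,47)) for i in range(1,n) if st[i][4]>20])
E
```

```text
lid 0.82 4577 (181, 200, 113, 48) [[181, 240], [200, 200], [293, 205], [287, 246]]
lid 0.55 802 (333, 248, 35, 37) [[354, 248], [367, 274], [345, 284], [333, 258]]
cleaner 0.64 8003 (182, 199, 115, 84) [[198, 201], [292, 205], [292, 279], [244, 282], [197, 276], [182, 239]]
round_switch 0.94 933 (423, 299, 41, 40) [[442, 299], [463, 314], [446, 338], [423, 322]]
round_switch 0.87 896 (421, 230, 34, 37) [[445, 230], [454, 258], [428, 266], [421, 237]]
bar_switch 0.88 772 (333, 248, 34, 37) [[353, 248], [366, 274], [345, 284], [333, 259]]
bar_switch 0.79 823 (228, 299, 36, 32) [[258, 299], [263, 321], [235, 330], [229, 307]]
[(np.int32(197), array([440.5, 247.7]), array([ 540.9, -309.5,   47. ]))]
lid 0.94 4068 (342, 166, 80, 73) [[406, 166], [421, 220], [358, 238], [342, 180]]
cleaner 0.86 7446 (328, 165, 95, 107) [[407, 165], [422, 216], [418, 252], [356, 271], [328, 238], [329, 214], [341, 181]]
round_switch 0.9 702 (210, 271, 34, 29) [[228, 271], [242, 282], [243, 292], [222, 299], [211, 289], [210, 279]]
round_switch 0.71 652 (190, 239, 32, 28) [[219, 242], [221, 251], [211, 265], [191, 262], [190, 253], [200, 240]]
bar_switch 0.55 605 (277, 241, 32, 27) [[289, 241], [307, 249], [308, 259], [298, 267], [277, 258]]
[(np.int32(100), array([225.4, 279.4]), array([ 543.1, -308.5,   47. ]))]
```

View pics/crop.png

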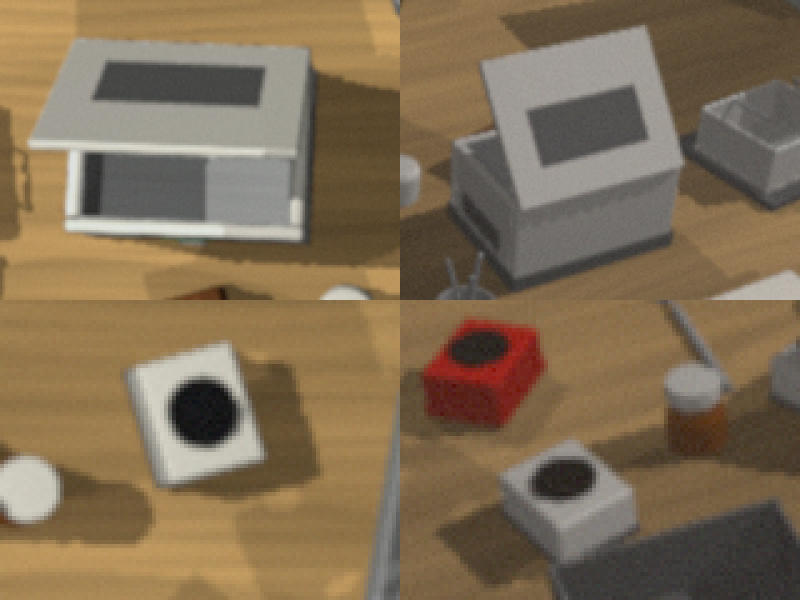

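The crop confirms it: the white switch with the round window is at top pixel (440,248), and the lid's corners show clearly in both views. Next I'll fit the lid's pose to those corners.

```bash
python3 - <<'E'
from h import *
from scipy.optimize import least_squares
np.set_printoptions(precision=2,suppress=True)
cs=manip.camera("scene");ct=manip.camera("top")
T=np.array([[288.8,245],[182,241],[294,204],[200,201]]);S=np.array([[342.8,179.8],[408,165.8],[359.6,238.2],[423,220]])
# outer-face corners: free -y, free +y, hinge -y, hinge +y ; params hinge x,y,yaw,angle
def pts(p):
    x,y,w,a=p;ux=np.array([np.cos(w),np.sin(w),0]);uy=np.array([-np.sin(w),np.cos(w),0]);H=np.array([x,y,120])
    f=-ux*np.cos(a)+[0,0,np.sin(a)]; n=ux*np.sin(a)+[0,0,np.cos(a)]
    return [H+10*n+180*r*f+115*s*uy for r in(1,0) for s in(-1,1)],H,f,n
def res(p):
    P=pts(p)[0];return np.r_[[proj(q,ct)-t for q,t in zip(P,T)],[proj(q,cs)-t for q,t in zip(P,S)]].ravel()
r=least_squares(res,[630,180,0,.7]);P,H,f,n=pts(r.x)
print(r.x,r.fun.reshape(-1,2));print(np.array(P),"edge",H+155*f+10*n)
for a in(0.7,.5,.3,.1,0):
    _,H,f,n=pts([*r.x[:3],a]);print(a,H+155*f+10*n)
E
```

```text
[637.49 178.54  -0.03   0.9 ] [[ 0.34 -0.42]
 [-1.63  0.17]
 [-0.29 -0.45]
 [-1.31 -0.43]
 [-1.67 -0.32]
 [-0.54 -1.17]
 [-1.82  1.46]
 [ 0.15  1.09]]
[[530.02  66.83 267.3 ]
 [537.19 296.72 267.3 ]
 [641.73  63.35 126.21]
 [648.91 293.24 126.21]] edge [549.12 181.29 247.71]
0.7 [525.43 182.03 227.5 ]
0.5 [506.32 182.63 203.09]
0.3 [492.43 183.06 175.36]
0.1 [484.33 183.32 145.42]
0 [482.56 183.37 130.  ]
```

```bash
python3 -m crank '[{"offset":[0.01,0.02,0.03],"spin":-3},{"offset":[0.025,0.05,0.055],"spin":-6},{"offset":[0.04,0.08,0.08],"spin":-9},{"offset":[0.056,0.112,0.1],"spin":-12},{"offset":[0.074,0.146,0.11],"spin":-15},{"offset":[0.092,0.18,0.115],"spin":-18},{"offset":[0.11,0.215,0.115],"spin":-21},{"offset":[0.128,0.25,0.115],"spin":-22.5}]' 0 10
```

```text
clock: 2.67
eef_pos: [337.9, -256.8, 321.0]
eef_rot: [3.141, -0.001, -0.005]
wrist_force: [-0.1, -0.8, -0.7]
finger_gap: 44.4
```

```bash
python3 -m crank '[{"offset":[0.018,0.034,0],"spin":0},{"offset":[0.036,0.068,0],"spin":0},{"offset":[0.054,0.102,0],"spin":0},{"offset":[0.072,0.136,0],"spin":0},{"offset":[0.09,0.17,0],"spin":0},{"offset":[0.108,0.204,0],"spin":0},{"offset":[0.126,0.238,0],"spin":0},{"offset":[0.144,0.27,0],"spin":0}]'
```

```text
clock: 3.33
eef_pos: [482.4, 15.3, 321.2]
eef_rot: [3.141, -0.001, -0.005]
wrist_force: [-0.1, -1.5, 0.1]
finger_gap: 0.5
```

```bash
python3 -m crank '[{"offset":[0.018,0.028,0],"spin":0},{"offset":[0.036,0.056,0],"spin":0},{"offset":[0.054,0.084,0],"spin":0},{"offset":[0.072,0.112,0],"spin":0},{"offset":[0.09,0.14,0],"spin":0},{"offset":[0.108,0.166,0],"spin":0},{"offset":[0.108,0.166,-0.015],"spin":0},{"offset":[0.108,0.166,-0.031],"spin":0}]'
python3 - <<'E'
from h import *
a=manip.camera("top");b=manip.camera("scene")
A=cv2.resize(a["pixels"][150:310,150:340],(400,337));B=cv2.resize(b["pixels"][115:275,300:490],(400,337))
cv2.imwrite("pics/pre.png",np.hstack([A,B])[:,:,::-1])
E
```

```text
clock: 4.0
eef_pos: [591.0, 182.8, 289.4]
eef_rot: [3.141, -0.002, -0.003]
wrist_force: [0.6, -0.3, -0.9]
finger_gap: 0.5
```

View pics/pre.png

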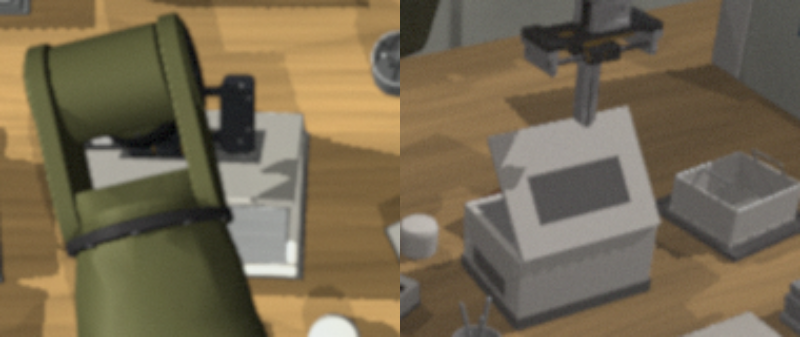

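```bash
python3 -m crank '[{"offset":[-0.012,0,-0.014],"spin":0},{"offset":[-0.022,0,-0.026],"spin":0},{"offset":[-0.030,0,-0.036],"spin":0},{"offset":[-0.038,0,-0.044],"spin":0},{"offset":[-0.046,0,-0.051],"spin":0},{"offset":[-0.054,0,-0.058],"spin":0},{"offset":[-0.060,0,-0.065],"spin":0},{"offset":[-0.066,0,-0.072],"spin":0}]'
```

```text
clock: 4.77
eef_pos: [523.8, 181.4, 216.6]
eef_rot: [3.14, 0.001, -0.005]
wrist_force: [1.4, 1.4, 1.0]
finger_gap: 0.4
```

```bash
python3 -m crank '[{"offset":[-0.005,0,-0.007],"spin":0},{"offset":[-0.010,0,-0.014],"spin":0},{"offset":[-0.015,0,-0.021],"spin":0},{"offset":[-0.019,0,-0.028],"spin":0},{"offset":[-0.022,0,-0.035],"spin":0},{"offset":[-0.025,0,-0.042],"spin":0},{"offset":[-0.028,0,-0.048],"spin":0},{"offset":[-0.030,0,-0.053],"spin":0}]'
```

```text
clock: 5.43
eef_pos: [493.4, 181.4, 162.8]
eef_rot: [3.14, 0.002, -0.005]
wrist_force: [1.0, -0.3, 0.3]
finger_gap: 0.2
```

```bash
python3 -m crank '[{"offset":[-0.001,0,-0.005],"spin":0},{"offset":[-0.002,0,-0.010],"spin":0},{"offset":[-0.003,0,-0.015],"spin":0},{"offset":[-0.003,0,-0.020],"spin":0},{"offset":[-0.003,0,-0.024],"spin":0},{"offset":[-0.003,0,-0.027],"spin":0},{"offset":[-0.003,0,-0.029],"spin":0},{"offset":[-0.003,0,-0.030],"spin":0}]'
python3 - <<'E'
from h import *
b=manip.camera("scene")
cv2.imwrite("pics/mid.png",cv2.resize(b["pixels"][155:275,310:470],(640,480))[:,:,::-1])
E
```

```text
clock: 6.1
eef_pos: [490.4, 181.3, 132.5]
eef_rot: [3.14, 0.002, -0.005]
wrist_force: [-0.7, 0.4, 0.9]
finger_gap: 0.4
```

View pics/mid.png

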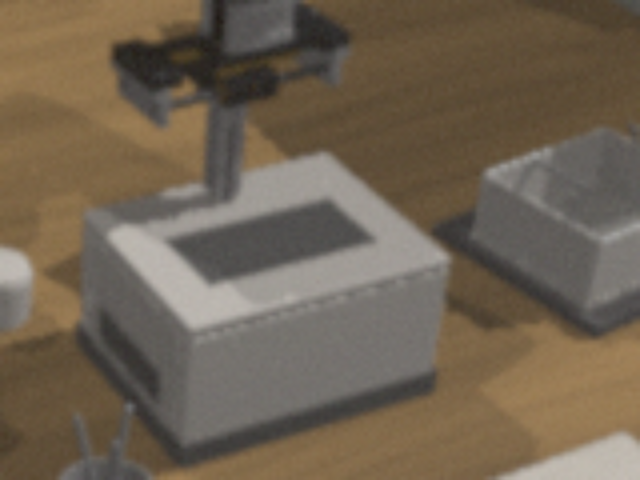

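The lid is now almost level under the fingertips (tip at (225,195) in the crop). I'll press the last few millimetres gently until the force rises.

```bash
python3 -m crank '[{"offset":[0,0,-0.0005],"spin":0},{"offset":[0,0,-0.001],"spin":0},{"offset":[0,0,-0.0015],"spin":0},{"offset":[0,0,-0.002],"spin":0},{"offset":[0,0,-0.0025],"spin":0},{"offset":[0,0,-0.003],"spin":0},{"offset":[0,0,-0.003],"spin":0},{"offset":[0,0,-0.003],"spin":0}]'
```

```text
clock: 6.82
eef_pos: [490.6, 181.4, 130.6]
eef_rot: [3.14, 0.001, -0.005]
wrist_force: [-5.9, -2.2, 11.8]
finger_gap: 0.2
```

It stopped at z 130.6 mm with 12 N, so the lid is down on the rim. I'll lift off straight up and then travel high to the switch.

```bash
python3 -m crank '[{"offset":[0,0,0.015],"spin":0},{"offset":[0,0,0.04],"spin":0},{"offset":[0,0,0.07],"spin":0},{"offset":[0,-0.015,0.1],"spin":0},{"offset":[0.004,-0.05,0.11],"spin":0},{"offset":[0.008,-0.085,0.11],"spin":0},{"offset":[0.012,-0.12,0.11],"spin":0},{"offset":[0.016,-0.15,0.11],"spin":0}]'
```

```text
clock: 7.48
eef_pos: [506.5, 29.5, 241.0]
eef_rot: [3.14, 0.0, -0.005]
wrist_force: [-0.3, 0.4, -1.0]
finger_gap: 0.9
```

```bash
python3 -m crank '[{"offset":[0.004,-0.038,0],"spin":0},{"offset":[0.008,-0.076,0],"spin":0},{"offset":[0.012,-0.114,0],"spin":0},{"offset":[0.016,-0.152,0],"spin":0},{"offset":[0.02,-0.19,0],"spin":0},{"offset":[0.024,-0.228,0],"spin":0},{"offset":[0.028,-0.266,0],"spin":0},{"offset":[0.032,-0.300,0],"spin":0}]'
python3 - <<'E'
from h import *
c=manip.camera("scene");cv2.imwrite("pics/shut.png",cv2.resize(c["pixels"][150:330,180:440],(780,540))[:,:,::-1])
for k in("round_switch","bar_switch"):
  for d in manip.search_frame(c,k): print(k,d["conf"],d["location"])
E
```

```text
clock: 8.15
eef_pos: [538.3, -273.0, 240.9]
eef_rot: [3.14, -0.0, -0.005]
wrist_force: [0.1, -0.2, -0.3]
finger_gap: 0.2
round_switch 0.78 [560.0, -311.3, 42.2]
round_switch 0.76 [377.7, -323.6, 38.3]
round_switch 0.57 [561.5, 177.3, 133.0]
round_switch 0.39 [680.4, -267.3, 30.6]
```

View pics/shut.png

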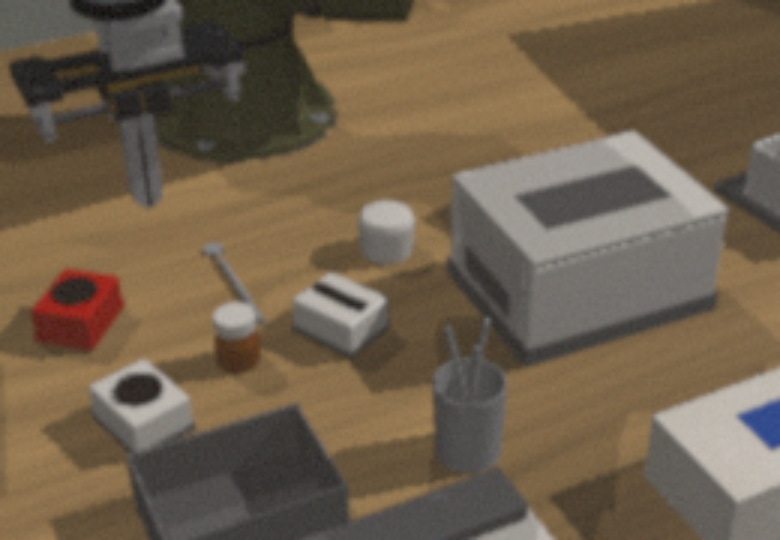

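The lid is flat shut (crop (590,195)), and both switches and the jar stand where they were. The round window is at crop (137,388). I'll move over it, then descend to about 95 mm and check.

```bash
python3 -m crank '[{"offset":[0.002,-0.018,0],"spin":0},{"offset":[0.004,-0.036,0],"spin":0},{"offset":[0.004,-0.036,-0.025],"spin":0},{"offset":[0.004,-0.036,-0.055],"spin":0},{"offset":[0.004,-0.036,-0.085],"spin":0},{"offset":[0.004,-0.036,-0.110],"spin":0},{"offset":[0.004,-0.036,-0.130],"spin":0},{"offset":[0.004,-0.036,-0.145],"spin":0}]'
python3 - <<'E'
from h import *
c=manip.camera("scene");cv2.imwrite("pics/over.png",cv2.resize(c["pixels"][210:310,170:303],(640,480),interpolation=3)[:,:,::-1])
E
```

```text
clock: 8.97
eef_pos: [541.8, -306.7, 93.3]
eef_rot: [-3.142, 0.002, -0.006]
wrist_force: [0.6, 0.0, -0.1]
finger_gap: 0.4
```

View pics/over.png

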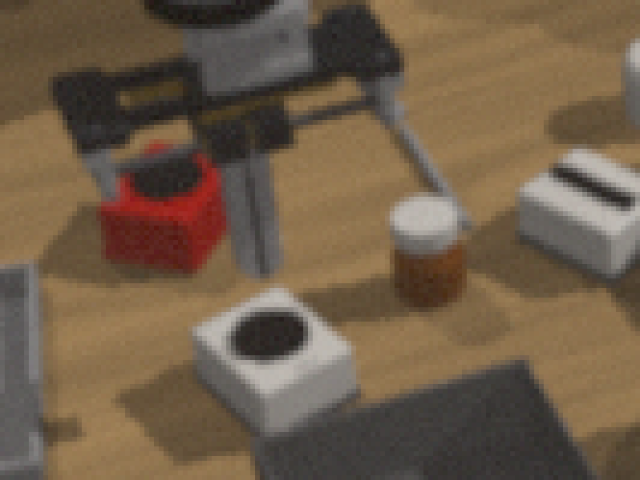

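The tip hangs at crop (258,275), above the window at (268,335), which fits a point about 46 mm over it. I'll lower 20 mm and dwell.

```bash
python3 -m crank '[{"offset":[0,-0.001,-0.005],"spin":0},{"offset":[0,-0.002,-0.010],"spin":0},{"offset":[0,-0.002,-0.015],"spin":0},{"offset":[0,-0.002,-0.018],"spin":0},{"offset":[0,-0.002,-0.020],"spin":0},{"offset":[0,-0.002,-0.020],"spin":0},{"offset":[0,-0.002,-0.020],"spin":0},{"offset":[0,-0.002,-0.020],"spin":0}]'
python3 - <<'E'
from h import *
s=manip.read_state();p=np.array(s["eef_pos"])
for n in("scene","top"):
    c=manip.camera(n);print(n,"tip px",proj(p,c),"window px",proj([542,-309,47],c))
    if n=="scene":cv2.imwrite("pics/dwell.png",cv2.resize(c["pixels"][230:310,180:287],(640,480),interpolation=3)[:,:,::-1])
E
```

```text
clock: 9.68
eef_pos: [541.1, -308.3, 71.2]
eef_rot: [-3.14, 0.005, -0.007]
wrist_force: [0.5, -0.9, 0.4]
finger_gap: 0.5
scene tip px [224.19180381 272.3125243 ] window px [225.12790764 279.18785581]
top tip px [442.43650003 246.89524975] window px [440.24580764 247.32167342]
```

View pics/dwell.png

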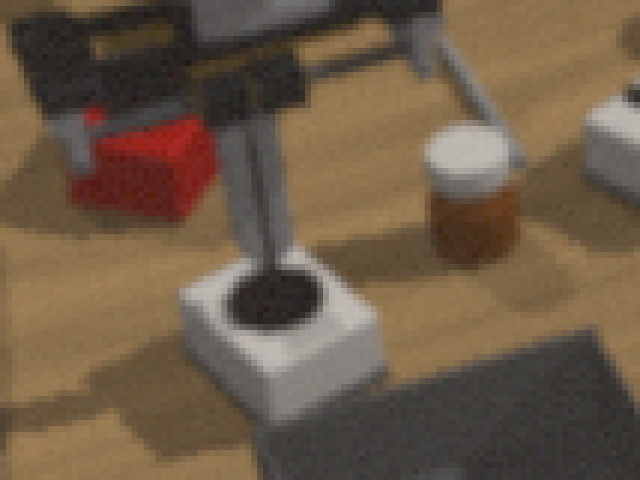

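```bash
python3 -m crank '[{"offset":[0,0,0],"spin":0},{"offset":[0,0,0],"spin":0},{"offset":[0,0,0],"spin":0},{"offset":[0,0,0],"spin":0},{"offset":[0,0,0],"spin":0},{"offset":[0,0,0],"spin":0},{"offset":[0,0,0],"spin":0},{"offset":[0,0,0],"spin":0}]'
```

```text
clock: 10.45
eef_pos: [541.1, -308.3, 71.1]
eef_rot: [-3.14, 0.005, -0.007]
wrist_force: [0.4, -0.1, 0.2]
finger_gap: 0.2
```

```bash
python3 -m crank '[{"offset":[0,0,0],"spin":0},{"offset":[0,0,0],"spin":0},{"offset":[0,0,0],"spin":0},{"offset":[0,0,0],"spin":0},{"offset":[0,0,0],"spin":0},{"offset":[0,0,0],"spin":0},{"offset":[0,0,0],"spin":0},{"offset":[0,0,0],"spin":0}]'
```

```text
clock: 11.12
eef_pos: [541.1, -308.3, 71.1]
eef_rot: [-3.14, 0.005, -0.007]
wrist_force: [-0.1, 0.2, -0.3]
finger_gap: 0.7
```

```bash
python3 -m crank '[{"offset":[0,0,0],"spin":0},{"offset":[0,0,0],"spin":0},{"offset":[0,0,0],"spin":0},{"offset":[0,0,0],"spin":0},{"offset":[0,0,0],"spin":0},{"offset":[0,0,0],"spin":0},{"offset":[0,0,0],"spin":0},{"offset":[0,0,0],"spin":0}]'
```

```text
clock: 11.78
eef_pos: [541.1, -308.3, 71.1]
eef_rot: [-3.14, 0.005, -0.007]
wrist_force: [-0.1, -0.5, 0.4]
finger_gap: 0.1
```

The tip hovers over the window, in line with it, about 24 mm clear (crop (268,268) over (275,298)). It has held there for over 2 s with no force. Now I'll draw back straight up.

```bash
python3 -m crank '[{"offset":[0,0,0],"spin":0},{"offset":[0,0,0.02],"spin":0},{"offset":[0,0,0.05],"spin":0},{"offset":[0,0,0.085],"spin":0},{"offset":[0,0,0.12],"spin":0},{"offset":[0,0,0.155],"spin":0},{"offset":[0,0,0.185],"spin":0},{"offset":[0,0,0.2],"spin":0}]'
```

```text
clock: 12.45
eef_pos: [541.6, -308.5, 275.7]
eef_rot: [3.14, 0.0, -0.007]
wrist_force: [-0.7, -0.1, -0.1]
finger_gap: 0.3
```

```bash
python3 -m crank '[{"offset":[-0.02,0,0],"spin":0},{"offset":[-0.04,0,0],"spin":0},{"offset":[-0.06,0,0],"spin":0},{"offset":[-0.08,0,0],"spin":0},{"offset":[-0.09,0,0],"spin":0},{"offset":[-0.1,0,0],"spin":0},{"offset":[-0.1,0,0],"spin":0},{"offset":[-0.1,0,0],"spin":0}]'
python3 - <<'E'
from h import *
c=manip.camera("scene");save(c,"end.png")
s=manip.read_state();print(s["eef_pos"],s["wrist_force"],np.abs(s["qd"]).max())
E
```

```text
clock: 13.12
eef_pos: [441.9, -308.7, 275.9]
eef_rot: [3.14, 0.0, -0.007]
wrist_force: [-0.1, 0.7, -0.6]
finger_gap: 0.5
[ 442.10425948 -308.59085866  275.71715143] [-1.078351   -0.88389586 -0.12135109] 0.009969134570110035
```

View pics/end.png

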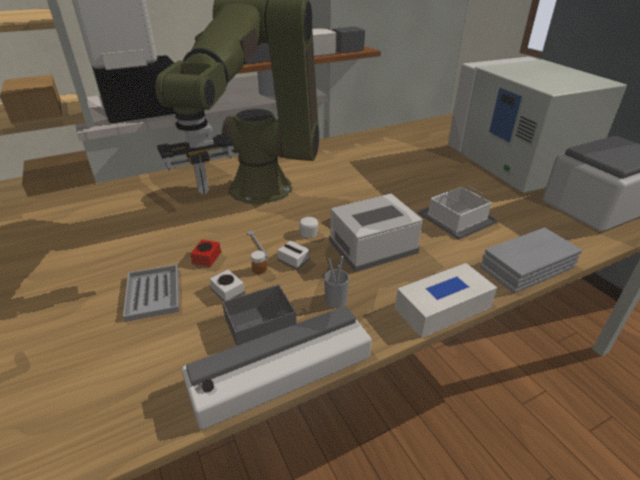

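The lid is shut at (375,215), everything else is where it started (round switch (227,285), bar switch (293,253)), and the hand is clear at (202,190).

```bash
python3 -c "from cell import manip; print(manip.sign_off())"
```

```text
the job is handed in; nothing more can be done
None
```

The cleaner's lid is shut, the start switch got its two-second dwell, and the job is handed in at about 13 s; the hand-in gives no verdict.

- **Lid:** I pushed it down along its arc with the closed fingertips. It stopped at z 130.6 mm with about 12 N, and later pictures show it flat.
- **Dwell:** The fingertips stayed about 24 mm above the middle of the white round window for just over 2 s. The wrist force stayed at sensor noise, under 1 N, so I can't confirm the 0.3 N limit from it directly.
- **Draw-back:** The grasp point ended about 27 cm from the switch.
- **Last checks:** By eye, the final picture shows both switches and every bystander where they began; I didn't measure their positions again. The network's round-switch positions from the two cameras differed by about 20 mm, so I used the window centre from my own pixel measurement, where the two views agreed to about 2 mm.

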